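# Wedge the rocking stirrer

### The arm

A 7-joint arm with a two-finger parallel gripper is mounted at the origin on a cart in front of the work surface, level with it; the furniture and walls round the work are solid. World frame = base frame: x ahead of the robot, y to its left, z up, the work surface at z = 0. Lengths are in m, angles in rad, forces in N, time in s.
With the tool pointing down it reaches from about 0.4 to 0.9 m from the base axis. Payload 5.6 kg.
Tool frame: the origin (TCP) lies midway between the tips of the shut fingers; the grasp point (between the pads) lies 19 mm behind it; y points along the fingers, z is the direction in which the jaws open and shut, and the axes are right-handed (so a half turn about y gives the same grasp; the last joint's range is limited). The gripper opens to 92 mm and grips with 3 to 60 N. Pads are 20 mm wide; open, the fingers measure 128 mm over their backs; the gripper's body (75 mm by 189 mm) begins 69 mm behind the grasp point.
Start: joints at [1.22, 0.468, -0.012, 1.603, 0.006, 1.071, -0.056], TCP at [0.197, -0.619, 0.215] pointing down, gripper open.
Joint ranges: [-2.53, 2.53], [-0.31, 2.02], [-1.57, 1.55], [0.28, 2.44], [-1.29, 4.43], [0.15, 1.84], [-2.92, 2.92]. Speed limits (rad/s): [2.57, 2.57, 3.14, 3.14, 3.14, 3.14, 3.14].

### API

Orientations are given as a 3x3 rotation matrix whose columns are the frame's x, y, z axes.
In Python, from station import env, effector, solver, viewer, workorder, search_frame, tip_of gives the robot as it stands. Calls block until the motion is done:
- env.reach(position, orientation): joint-space move of the TCP to a pose.
- env.movel(position, frame=None, rate=0.15): straight line of the TCP; frame=None keeps the orientation; rate is the mean speed in m/s.
- env.goto_joints(angles): joint-space move.
- effector.release() and effector.grasp(squeeze=None): open the fingers fully, or close them until they stop; squeeze is the grip in N (None keeps the last).
- env.pause(seconds).
- solver.inverse_kinematics(position, orientation): joint angles nearest the present ones, or None.
- env.sense(): the state.
- viewer.read_camera(name): name is "scene" or "top" or "wrist"; returns (picture, depth): 384x512x3 uint8, red, green, blue; 384x512 float32, m along the optical axis (not along the pixel's ray), 0 where there is no reading.
- viewer.camera_info(name): a dict with "intrinsics" (3x3 intrinsics, pixels), "eye" and "rotation" of the camera in the world; the wrist camera has in their place "T_tool_cam" (4x4, takes a point from camera to tool coordinates, whose origin is the TCP and whose axes are the tool frame's). Camera axes: x right, y up, looking along -z (the intrinsics and any distortion apply to the point x, -y, -z); pixel columns grow to the right and rows downward; lengths in m; the calibration is good to about 2 mm. A picture is of the moment at which its call begins: read the wrist's pose just before it. camera_info takes no time and is no camera call.
A pose or a line that the arm cannot do raises env.PlanningError and nothing moves.
- workorder.finish_job(): hands the job in, once; it reports no verdict.
Trained networks look in the newest picture that a camera, given by its name, has taken for a name from the list of things; names that differ only in an ending like _2 or _b are one class to them, and where a whole thing is asked for, a point or a joint stands for the part that bears it (a point fixed in the world has none). Each returns a list of dicts, best first, with "score" (0 to 1); they miss things now and then, are a little off and sometimes report something else, mostly with a low value. They report only what shows in the picture. A call takes as long as a camera call.
- search_frame(camera, name): "at" ([x, y, z] in m, in world coordinates, good to about 4 mm: the middle of the surface that is visible of it).
- tip_of(camera, name): "at" ([x, y, z] in m, in world coordinates, good to about 4 mm: a listed point, or the origin of a listed thing).
The state is a dict: "t": time; "joint_positions": joint angles; "joint_velocities": joint speeds; "tau": joint torques, N m; "ee_pos": TCP position; "tcp_rot": TCP orientation; "wrist_force": force on the tool from outside, world axes, zero at the start; "moment": the same for the moment, N m; "gripper_width": finger opening in m.
Only numpy, scipy, OpenCV 4.12 (cv2) and the standard library are available. Lean on these libraries where they do the work, as an engineer would, in place of code of your own. Each camera call takes 0.05 s, during which the arm holds its last target. There are 200 camera calls.

### The job

The bench stirrer rocks because its front left foot is too short. With the fingertips push the wooden wedge, thin end first, under that foot just until the stirrer stops rocking, and finish with a fingertip still pressing firmly down on the top of the housing above that foot, the stirrer standing level and the wedge carrying the push. Pick nothing up, do not shift the stirrer, and leave the other things where they are; the program ends while still pressing.

Things in the scene. Friction and masses are not known exactly. Their poses are not given: they have to be found in the camera images.
- stirrer: white bench stirrer, loose, 1.6 kg, housing 170 (x) x 200 (y) mm, from 14 to 60 mm above the worktop. Origin under its middle at sole level; z up, x from control front to back, y to its left. Four 18 mm round feet at x +-65, y +-80 mm; the front left one (x -65, y +80) hangs 5 to 8.5 mm above the worktop (varies). About 3 N on the top above it tips the stirrer; well wedged, it does not give.
- press_corner (a point): point on the flat top of the housing (60 mm high) straight above the short foot, 19 mm in from both sides of the housing; the place to test by pressing, and at the end to press with about 8 to 15 N, within some 20 mm of it.
- wedge: loose wooden wedge, 60 g, 110 (x) x 44 (y) mm; its top rises evenly from 2 mm at the thin end (+x) to 16 mm at the thick end (-x). Origin at the centre of its flat underside. It starts left of the stirrer, thin end 10 to 45 mm short of the short foot and roughly facing it. Slides with under 1 N; push towards the foot (stirrer's -y).
- thick_end (a point): middle of the upright thick end face of the wedge (44 mm wide, 16 mm high), 8 mm above the worktop; push here. When the wedge bears on the foot the resistance climbs to 3 N or more within a few mm; it stays where it is pushed. Pushing on well past that shifts the stirrer.
- thin_end (a point): middle of the thin edge of the wedge.
- sample_cup: bystander: sample cup with lid, 48 mm diameter, 43 mm high, beside the wedge; origin under its centre
- petri_dish: bystander: closed petri dish, 69 mm diameter, 15 mm high, in front of the wedge; origin under its centre
- tweezers: bystander: tweezers lying, 17 x 131 (y) x 10 mm, behind the thick end of the wedge; origin under the centre
- beaker: bystander: glass beaker, 55 mm diameter, 69 mm high; origin under its centre
- tape_roll: bystander: tape roll lying flat, 92 mm diameter, 48 mm high; origin under its centre
- timer: bystander: pocket timer, 56 x 62 x 18 mm; origin under its centre

How it is judged:
By the outcome, as a careful person would: the job done as asked, in the order asked, and still so for the second after the job is handed in, while the arm keeps its last pose, push and grip.
It also fails if it takes over 58 s, if anything falls off the work surface, if the arm or the gripper's body presses on something with over 40 N, if the wrist force passes 120 N, or if a joint passes its speed limit or range.

## Working session

There is one attempt and no reset: what is moved stays moved. The work goes in short steps, each a Python script; the robot and the scene stay as the last script left them, time stands still between calls to the robot, and variables do not carry over. Pictures are saved under pics/ and viewed, about 8 in all and at most 12, crops included, and the job is handed in when it is done.

```bash
mkdir -p pics
python3 - <<'E'
from station import env, effector, solver, viewer, workorder, search_frame, tip_of
import cv2, numpy as np
for c in ("scene","top"):
    p,d=viewer.read_camera(c); cv2.imwrite(f"pics/{c}0.png",p[:,:,::-1])
    i=viewer.camera_info(c); print(c,i)
    for n in ["stirrer","press_corner","wedge","thick_end","thin_end","sample_cup","petri_dish","tweezers","beaker","tape_roll","timer"]:
        r=tip_of(c,n); print(n,[(np.round(x["at"],3).tolist(),round(x["score"],2)) for x in r[:2]])
s=env.sense(); print(s)
E
```

```text
scene {'intrinsics': array([[464.60382988,   0.        , 258.28334138],
       [  0.        , 464.60382988, 193.08987125],
       [  0.        ,   0.        ,   1.        ]]), 'eye': array([-0.20467255,  0.74329769,  1.12916029]), 'rotation': array([[-0.63545838,  0.57206365, -0.51859023],
       [-0.77212948, -0.46823049,  0.42962342],
       [ 0.00295219,  0.6734266 ,  0.7392482 ]])}
stirrer [([0.569, -0.114, -0.002], 0.84)]
press_corner [([0.507, -0.03, 0.059], 0.87)]
wedge [([0.516, 0.069, 0.004], 0.93)]
thick_end [([0.514, 0.121, 0.007], 0.92)]
thin_end [([0.52, 0.015, -0.004], 0.95)]
sample_cup [([0.656, 0.066, -0.005], 0.45)]
petri_dish [([0.398, -0.003, -0.004], 0.83), ([0.515, 0.121, 0.008], 0.49)]
tweezers [([0.644, 0.261, -0.004], 0.54)]
beaker [([0.471, 0.514, 0.007], 0.92)]
tape_roll [([0.676, -0.26, -0.001], 0.9)]
timer [([0.411, -0.297, 0.004], 0.48), ([0.676, -0.261, -0.002], 0.39)]
top {'intrinsics': array([[445.64407717,   0.        , 260.65430504],
       [  0.        , 445.64407717, 191.18603244],
       [  0.        ,   0.        ,   1.        ]]), 'eye': array([
[... 926 characters left out ...]
41853, -0.05629394]), 'joint_velocities': array([ 0.00193993,  0.00230413,  0.00199534, -0.00014797,  0.00097879,
        0.00146966,  0.00113872]), 'tau': array([-7.48767088e-04, -5.20421362e+01, -1.25690960e-02, -2.44047654e+01,
       -5.67177229e-02,  1.13174893e-02,  1.23719923e-05]), 'ee_pos': array([ 0.19690481, -0.61944541,  0.21458384]), 'tcp_rot': array([[-9.53003438e-01, -5.02078169e-05,  3.02959477e-01],
       [-3.02959477e-01, -5.57224281e-06, -9.53003439e-01],
       [ 4.95363859e-05, -9.99999999e-01, -9.90056742e-06]]), 'wrist_force': array([-0.10719851,  0.37770531,  0.67084677]), 'moment': array([ 0.03941151, -0.00868402,  0.04726158]), 'gripper_width': 0.09179618887509797}
```

Run:
```python
import cv2
a=cv2.imread("pics/top0.png");b=cv2.imread("pics/scene0.png")
cv2.imwrite("pics/both.png",cv2.vconcat([cv2.resize(a[60:280,130:430],(800,587))]))
```

```text
(no output)
```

View pics/both.png

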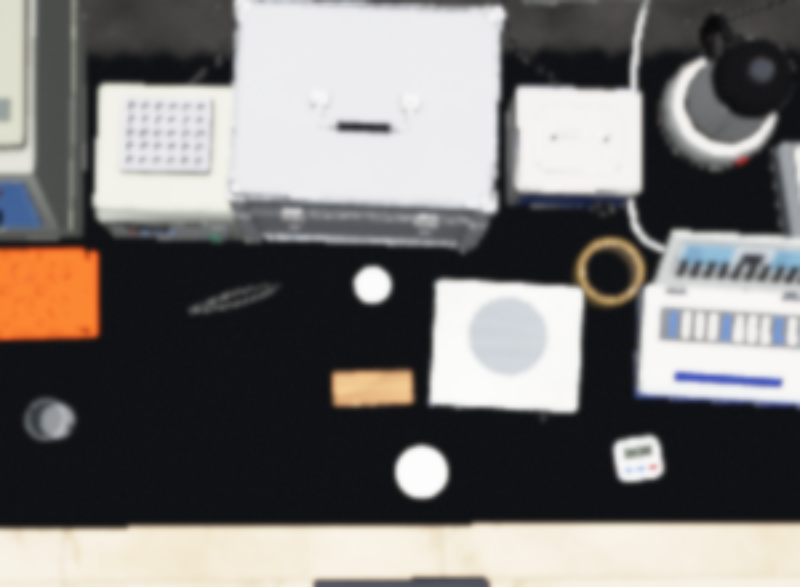

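View pics/scene0.png

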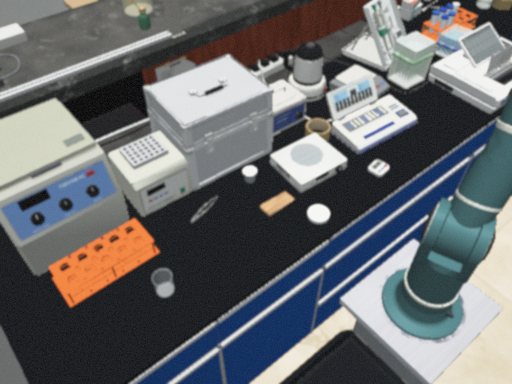

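```bash
cat > h.py <<'E'
from station import env, effector, solver, viewer, workorder, search_frame, tip_of
import cv2, numpy as np
def R(yaw):  # jaw direction (tool z) at angle yaw in world xy, tool y down
    z=np.array([np.cos(yaw),np.sin(yaw),0]); y=np.array([0,0,-1.]); return np.c_[np.cross(y,z),y,z]
def F(n=4):
    f=[]
    for _ in range(n): f.append(env.sense()["wrist_force"]); env.pause(0.02)
    return np.mean(f,0)
def shot(c,name):
    s=env.sense(); p,d=viewer.read_camera(c); cv2.imwrite(f"pics/{name}.png",p[:,:,::-1]); i=viewer.camera_info(c); np.savez(f"pics/{name}.npz",p=p,d=d,T=i.get("T_tool_cam",0),K=i["intrinsics"],pos=s["ee_pos"],rot=s["tcp_rot"])
    return p,d,i,s
E
python3 - <<'E'
from h import *
P=[0.50,0.06,0.33]
for y in (0,np.pi): print(y,solver.inverse_kinematics(P,R(y)))
effector.grasp(5)
q=min((solver.inverse_kinematics(P,R(y)) for y in (0,np.pi)),key=lambda q:9 if q is None else abs(q[6]))
s=env.sense();print(s["t"],s["gripper_width"])
env.movel([0.197,-0.619,0.3],rate=.2)
env.goto_joints(q)
p,d,i,s=shot("wrist","w1"); print(i,s["t"],s["ee_pos"],s["tcp_rot"],s["wrist_force"])
for n in ["stirrer","press_corner","wedge","thick_end","thin_end"]:
    r=tip_of("wrist",n); print(n,[(np.round(x["at"],4).tolist(),round(x["score"],2)) for x in r[:2]])
E
```

```text
0 [ 0.56446674  0.21235583 -0.85642628  1.7677734   0.16928632  1.23796592
 -0.33648296]
3.141592653589793 [ 0.85327607  0.37870818 -1.29093968  1.7561946   0.37817026  1.29568957
  2.61654594]
2.5417 7.717040061792099e-05
{'intrinsics': array([[280.90615103,   0.        , 254.99705714],
       [  0.        , 280.90615103, 188.95808226],
       [  0.        ,   0.        ,   1.        ]]), 'T_tool_cam': array([[ 1.02111819e-04, -9.64627284e-01, -2.63617513e-01,
        -7.39210120e-02],
       [-1.21746935e-03,  2.63617199e-01, -9.64626606e-01,
        -1.70700041e-01],
       [ 9.99999254e-01,  4.19446019e-04, -1.14748572e-03,
         2.82506297e-05],
       [ 0.00000000e+00,  0.00000000e+00,  0.00000000e+00,
         1.00000000e+00]])} 5.75 [0.50026637 0.05888211 0.32981873] [[-2.09933518e-03 -2.92210731e-04  9.99997754e-01]
 [-9.99997792e-01 -9.29245507e-05 -2.09936242e-03]
 [ 9.35377982e-05 -9.99999953e-01 -2.92015006e-04]] [-0.11329713 -0.17421965 -0.11965056]
stirrer [([0.567, -0.1164, -0.0013], 0.55)]
press_corner [([0.512, -0.0274, 0.0577], 0.7)]
wedge [([0.5168, 0.0692, -0.0004], 0.61)]
thick_end [([0.5102, 0.1195, 0.0041], 0.97)]
thin_end [([0.5167, 0.0061, 0.0023], 0.68)]
```

View pics/w1.png

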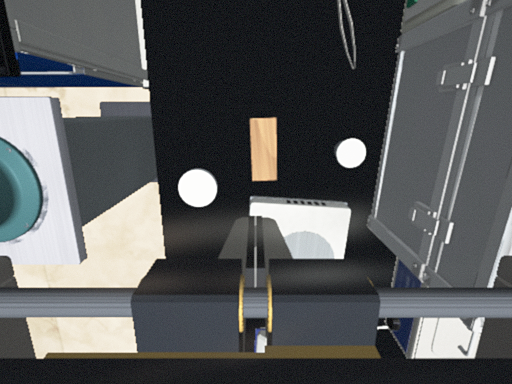

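```bash
cat >> h.py <<'E'
def cloud(name):
    a=np.load(f"pics/{name}.npz"); d=a["d"]; K=a["K"]; v,u=np.mgrid[:384,:512]
    c=np.stack([(u-K[0,2])/K[0,0]*d,-(v-K[1,2])/K[1,1]*d,-d],-1)
    T=a["T"]; return a["p"],(c@T[:3,:3].T+T[:3,3])@a["rot"].T+a["pos"]
def measure(name):
    p,w=cloud(name); h=cv2.cvtColor(p,cv2.COLOR_RGB2HSV); x,y,z=w[...,0],w[...,1],w[...,2]
    near=(x>.42)&(x<.64)&(y>-.1)&(y<.2)
    m=near&(h[...,0]<25)&(h[...,1]>60)&(h[...,2]>90)&(z<.03)
    q=w[m]; r=cv2.minAreaRect(q[:,:2].astype(np.float32)); print("wedge",m.sum(),np.round(r[0],4),np.round(r[1],4),r[2]); print(np.round(cv2.boxPoints(r),4).tolist())
    f=np.linalg.lstsq(np.c_[q[:,1]-r[0][1],np.ones(len(q))],q[:,2],rcond=None)[0]; print("slope,z",f)
    m=near&(z>.045)&(z<.075)&(y<.02); q=w[m]; print("stir",m.sum(),np.median(q[:,2]))
    E=[]; 
    for yy in np.arange(-.06,-.03,.004): # front edge x
        s=q[abs(q[:,1]-yy)<.004]; E.append((yy,s[:,0].min()) if len(s) else (yy,9))
    print("front edge",np.round(E,4).tolist()); E=[]
    for xx in np.arange(.5,.62,.02):
        s=q[abs(q[:,0]-xx)<.004]; E.append((xx,s[:,1].max()) if len(s) else (xx,9))
    print("left edge",np.round(E,4).tolist())
E
python3 -c "
from h import *
measure('w1')"
```

```text
wedge 1657 [0.5156 0.0682] [0.0469 0.1126] 1.9904310703277588
[[0.490200012922287, 0.12359999865293503], [0.49410000443458557, 0.011099999770522118], [0.541100025177002, 0.01269999984651804], [0.5371000170707703, 0.12520000338554382]]
slope,z [0.12764921 0.00889707]
stir 3272 0.06048584522003608
front edge [[-0.06, 0.5428], [-0.056, 0.5394], [-0.052, 0.5376], [-0.048, 0.5358], [-0.044, 0.534], [-0.04, 0.529], [-0.036, 0.4904], [-0.032, 0.4904]]
left edge [[0.5, -0.0095], [0.52, -0.0109], [0.54, -0.0122], [0.56, -0.0127], [0.58, -0.0143], [0.6, -0.0157]]
```

Run:
```python
from h import *
X=.5136
env.movel([X,.16,.10],frame=R(.0355),rate=.2)
env.movel([X,.16,.006],frame=R(.0355),rate=.1)
b=F(6); print("base",b,env.sense()["ee_pos"])
env.movel([X,.138,.006],rate=.05)
for k in range(8):
    y=.134-.0038*(k+1); yaw=.0355-.0955*(k+1)/8
    t=env.sense()["t"]; env.movel([X,y,.006],frame=R(yaw),rate=.04); s=env.sense(); print(np.round(s["ee_pos"],4),np.round(F(2)-b,2),round(s["t"]-t,2))
shot("top","t2"); shot("wrist","w2"); print(env.sense()["t"])
for n in ["press_corner","thick_end","thin_end"]:
  for c in ("wrist","top"): 
    r=tip_of(c,n); print(n,c,[(np.round(x["at"],4).tolist(),round(x["score"],2)) for x in r[:1]])
measure("w2")
```

```text
base [-0.28543143 -0.03929344  0.09853956] [0.51415326 0.16017326 0.00668878]
[0.5136 0.1299 0.006 ] [ 0.86  0.48 -0.21] 0.34
[0.5136 0.1261 0.006 ] [0.36 0.26 0.1 ] 0.25
[0.5136 0.1223 0.006 ] [ 0.27 -0.11  0.02] 0.25
[0.5136 0.1184 0.006 ] [0.59 0.01 0.12] 0.25
[0.5136 0.1146 0.006 ] [ 0.14 -0.14  0.38] 0.25
[0.5136 0.1108 0.006 ] [ 0.69 -0.13  0.32] 0.25
[0.5136 0.107  0.006 ] [ 1.   -0.12  0.19] 0.25
[0.5136 0.1032 0.006 ] [ 0.52  0.36 -0.65] 0.25
11.7
press_corner wrist []
press_corner top [([0.511, -0.0284, 0.062], 0.6)]
thick_end wrist []
thick_end top []
thin_end wrist []
thin_end top [([0.5082, -0.0172, 0.001], 0.54)]
wedge 46 [0.5497 0.0465] [0.0805 0.1392] 73.00909423828125
[[0.47130000591278076, 0.028300000354647636], [0.6044999957084656, -0.012400000356137753], [0.628000020980835, 0.06459999829530716], [0.4948999881744385, 0.10530000180006027]]
slope,z [0.04208184 0.00241646]
stir 0 nan
front edge [[-0.06, 9.0], [-0.056, 9.0], [-0.052, 9.0], [-0.048, 9.0], [-0.044, 9.0], [-0.04, 9.0], [-0.036, 9.0], [-0.032, 9.0]]
left edge [[0.5, 9.0], [0.52, 9.0], [0.54, 9.0], [0.56, 9.0], [0.58, 9.0], [0.6, 9.0]]
  return _methods._mean(a, axis=axis, dtype=dtype,
  ret = ret.dtype.type(ret / rcount)
```

```bash
python3 - <<'E'
from h import *
b=np.array([-.285,-.039,.0985]); X0,Y0=.5136,.1036
y=Y0; f=0
while y>.043:
    y-=.0025 if f<.9 else .001
    env.movel([X0+.06*(y-Y0),y,.006],rate=.03); fv=F(5)-b; f=fv[1]; s=env.sense()
    print(np.round(s["ee_pos"],4),np.round(fv,2))
    if f>3: break
print(s["t"]); shot("scene","s3"); shot("top","t3")
E
python3 - <<'E'
import cv2
a=cv2.imread("pics/s3.png")[120:240,240:400]; cv2.imwrite("pics/s3c.png",cv2.resize(a,(800,600),interpolation=cv2.INTER_CUBIC))
E
```

```text
[0.5135 0.101  0.006 ] [ 0.44  0.31 -0.11]
[0.5133 0.0985 0.006 ] [ 0.32 -0.04 -0.45]
[0.5132 0.096  0.006 ] [ 0.77  0.03 -0.08]
[0.513  0.0935 0.006 ] [0.19 0.15 0.15]
[0.5128 0.091  0.006 ] [ 0.55 -0.27  0.18]
[0.5127 0.0885 0.006 ] [ 0.13  0.32 -0.05]
[0.5125 0.086  0.006 ] [ 0.2  -0.04 -0.11]
[0.5124 0.0835 0.006 ] [0.15 0.4  0.02]
[0.5123 0.081  0.006 ] [ 0.3   0.38 -0.18]
[0.5121 0.0785 0.006 ] [0.39 0.6  0.17]
[0.5119 0.076  0.006 ] [ 0.5   0.13 -0.21]
[0.5118 0.0735 0.006 ] [-0.01 -0.07 -0.08]
[0.5116 0.071  0.006 ] [ 0.69 -0.25 -0.1 ]
[0.5115 0.0685 0.006 ] [ 0.18 -0.06  0.19]
[0.5113 0.066  0.006 ] [ 1.03  0.24 -0.03]
[0.5112 0.0634 0.006 ] [ 0.27  0.27 -0.34]
[0.5111 0.0615 0.0061] [ 0.53  2.13 -0.33]
[0.5111 0.061  0.0061] [ 0.47  4.86 -0.95]
18.0
```

View pics/s3c.png

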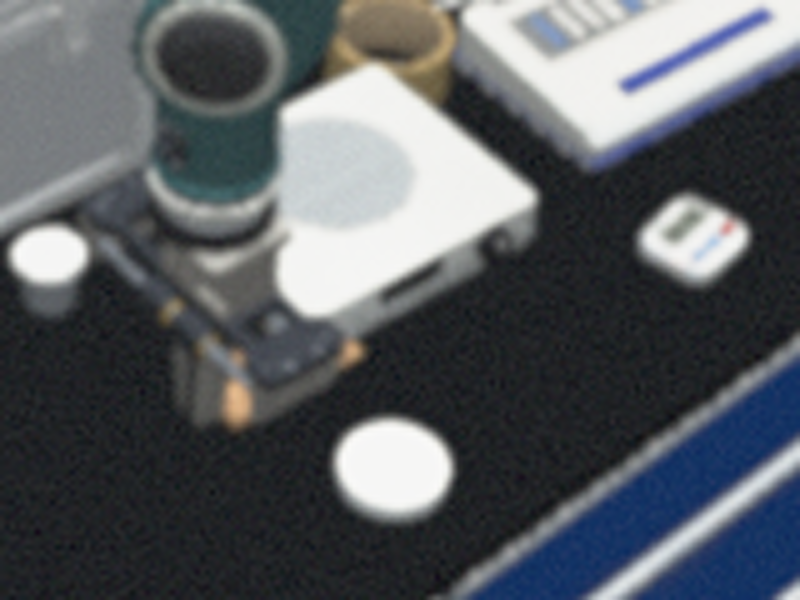

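Run:
```python
from h import *
env.movel([.5118,.080,.006],rate=.06)
env.movel([.512,.085,.20],rate=.2); shot("wrist","w4"); measure("w4")
env.movel([.509,-.029,.12],frame=R(-.06),rate=.2)
env.movel([.509,-.029,.068],rate=.1); b=F(8); print("base",b,env.sense()["t"])
z=.066;f=0
while f<10 and z>.052:
    z-=.001 if f<1 else .0004
    env.movel([.509,-.029,z],rate=.02); f=(F(4)-b)[2]; s=env.sense(); print(round(z,4),np.round(s["ee_pos"],4),round(f,2))
print(np.round(F()-b,2),s["t"]); shot("top","t4")
```

```text
wedge 741 [0.5108 0.0332] [0.0376 0.0475] 87.86434173583984
[[0.4864000082015991, 0.015300000086426735], [0.5338000059127808, 0.013500000350177288], [0.5351999998092651, 0.051100000739097595], [0.4878000020980835, 0.05290000140666962]]
slope,z [0.08371495 0.01329235]
stir 643 0.05539866291798784
front edge [[-0.06, 9.0], [-0.056, 9.0], [-0.052, 9.0], [-0.048, 9.0], [-0.044, 0.6389], [-0.04, 0.6366], [-0.036, 0.634], [-0.032, 0.6314]]
left edge [[0.5, -0.0987], [0.52, 9.0], [0.54, 9.0], [0.56, -0.0124], [0.58, -0.0139], [0.6, -0.0156]]
base [-0.088654    0.02580703  0.33072672] 21.4
0.065 [ 0.509  -0.0291  0.065 ] -0.27
0.064 [ 0.509 -0.029  0.064] -0.18
0.063 [ 0.509 -0.029  0.063] -0.34
0.062 [ 0.509 -0.029  0.062] -0.22
0.061 [ 0.509 -0.029  0.061] -0.57
0.06 [ 0.5092 -0.029   0.0604] 5.03
0.0596 [ 0.5091 -0.029   0.0603] 8.78
0.0592 [ 0.5092 -0.029   0.0603] 12.2
[-3.53  0.11 12.35] 23.9833
```

Run:
```python
from h import *
b=np.array([-.09,.026,.33]); 
for _ in range(2): env.pause(.5); print(np.round(F()-b,2),np.round(env.sense()["ee_pos"],4),env.sense()["t"])
a,*_=shot("scene","s5")
for n in ["stirrer","press_corner","wedge","thick_end","sample_cup","petri_dish","tweezers"]:
    r=tip_of("scene",n); print(n,[(np.round(x["at"],4).tolist(),round(x["score"],2)) for x in r[:1]])
cv2.imwrite("pics/s5c.png",cv2.resize(a[120:240,240:400,::-1],(800,600),interpolation=cv2.INTER_CUBIC))
```

```text
[-3.67 -0.   12.76] [ 0.5092 -0.0289  0.0603] 24.6667
[-3.89 -0.22 12.49] [ 0.5092 -0.0289  0.0603] 25.2333
stirrer [([0.5704, -0.1178, 0.0008], 0.85)]
press_corner [([0.5104, -0.0272, 0.0593], 0.73)]
wedge [([0.5119, -0.0025, 0.0035], 0.75)]
thick_end [([0.5113, 0.051, 0.0076], 0.64)]
sample_cup [([0.6545, 0.0671, -0.0056], 0.71)]
petri_dish [([0.3999, -0.002, -0.0057], 0.77)]
tweezers [([0.6463, 0.264, -0.004], 0.43)]
```

View pics/s5c.png

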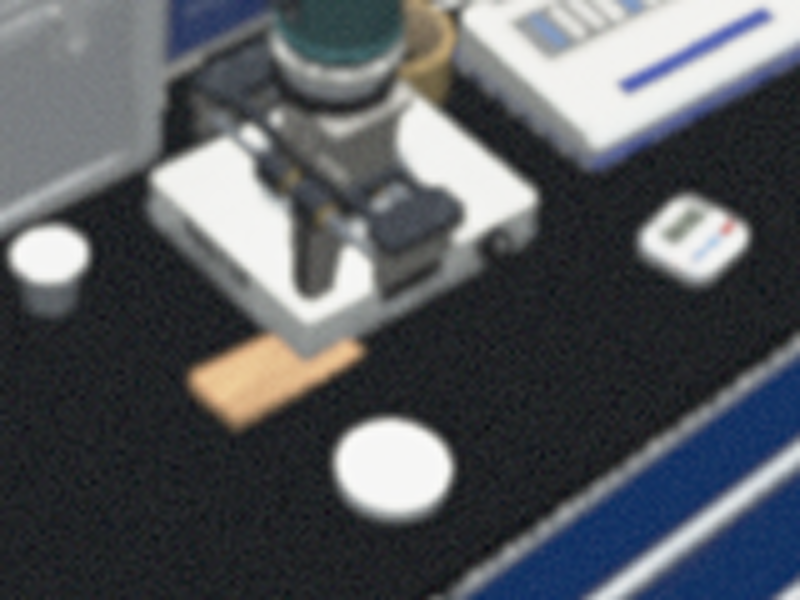

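The picture shows the wedge (about 190–365, 335–430) under the front left corner, with the fingers on the top above it. The cup (50, 270) and the petri dish (393, 468) are where they were. The push is steady at about 12.5 N, so I'm handing in.

```bash
python3 -c "
from h import *
workorder.finish_job()"
```

```text
the job is handed in; nothing more can be done
```

I pushed the wedge under the short foot until it bore on it, then pressed on the housing above that foot and handed the job in while still pressing, at about 25 s on the robot's clock.

- **Wedge:** I pushed on the thick end with the fingers shut, turning the wedge about 5.5° on the way so it lined up with the foot. The resistance stayed near zero, then rose to 2.1 N and 4.9 N over the last 2 mm, and I stopped there.
- **Press:** The fingers pressed within a few millimetres of press_corner and held about 12.5 N for over a second. The height stayed at 60.3 mm from 5 N to 12.5 N, so the stirrer does not rock; unwedged it tips at about 3 N.
- **Stirrer:** Its left edge was within 0.5 mm of where it started after the wedge went in. The 60.3 mm top height is consistent with it standing level, though I did not measure the tilt separately.
- **Other things:** The cup, petri dish and tweezers read within the network's error of their starting places. I did not measure the beaker, tape roll or timer again, but the arm never worked near them.

Two readings were less clean:
- **Sideways force:** About 3.7 N went with the press, but it moved nothing that I could see.
- **Surface height:** The close wrist picture gave about 55 mm for the housing top; I set it aside because few pixels were in view and the fingertip contact gave 60 mm.

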